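Lay up two rheometer measuring kits

TASK

Make up two measuring kits for the rheometer. In the small carrier put the tall jam jar and the vane rotor; in the large carrier with the clips put the large plate rotor, the squat jar and the flat spatula: each jar and rotor standing upright in its own pocket, the spatula snapped by its handle fully down into both spring clips. Set the jars down gently, and leave the small rotor, the beaker and the spoon where they are.

Things in the scene. Friction and masses are not known exactly. Their poses are not given: they have to be found in the camera images.
- vane_rotor: Steel rheometer rotor with a four-bladed vane: the blades form an upright cross 40 mm across and 40 mm high at the foot, on a 9 mm shaft; the coupling on top is a smooth steel cylinder 18 mm in diameter and 22 mm high (the place to grip), from 74 to 96 mm above the foot. Stands on the blades, about 100 g. Origin: centre of the foot; z up the shaft.
- plate_rotor: The large flat-plate rheometer rotor: steel disc 60 mm in diameter and 5 mm thick at the foot, 10 mm shaft; the coupling on top is a smooth steel cylinder 18 mm in diameter and 22 mm high (the place to grip), from 70 to 92 mm above the foot. Stands on its disc, about 140 g. Origin: centre of the underside of the disc; z up the shaft.
- small_rotor: The small flat-plate rotor, not wanted: like the large one, 92 mm high, but its disc is only 35 mm in diameter. Stands among the stock and stays there. Origin: centre of the underside of the disc.
- tall_jar: Tall closed glass jam jar, 52 mm in diameter and 104 mm high, white lid, about 280 g. Origin: centre of its underside; z up.
- squat_jar: Squat closed glass jam jar, 62 mm in diameter and 48 mm high, white lid, about 200 g. Origin: centre of its underside; z up.
- beaker: Small empty glass beaker, 54 mm across and 65 mm high, not wanted: stands among the stock and stays there. Origin: centre of its underside.
- spatula: Lab spatula lying flat: round black handle 9 mm thick, 120 mm long; flat oblong steel blade 18 mm wide ending 100 mm from the origin; 40 g. Pressed straight down (5 to 15 N) the handle snaps past the lips of both clips; fingers fit between the clips; blade either way. Origin: middle of handle, on its axis, 4.5 mm above the table; x along the handle towards the blade.
- spoon: Laboratory spoon with the same black handle as the spatula but a round steel bowl 28 mm across, not wanted: lies beyond the stock and stays there. Origin: middle of the handle, on its axis; x towards the bowl.
- vane_tray: Smaller kit carrier, no clips: fixed grey block 160 (its x) x 100 (y) x 18 mm high, with a low steel carrying bow at each end and two round pockets with floors 8 mm above the table. Pocket at x -36 mm, y 0 (68 mm wide) is for the tall jar; pocket at x +43 mm, y 0 (56 mm wide) for the vane rotor. Origin: centre of its underside.
- plate_tray: Larger kit carrier: fixed grey block 200 (x) x 170 (y) x 18 mm high, end bows, pocket floors 8 mm up. Pocket at x -45, y -35 mm (76 wide): plate rotor. Pocket at x +46, y -35 (78 wide): squat jar. Row of two steel spring clips, mouths up, at x -35 and +35, y +55, 12 mm wide, tops 43 mm high: spatula handle, middle at x 0, lying along x, axis 30 mm high when home. Origin: centre of underside.

How it is judged:
By the outcome, as a careful person would: the job done as asked, in the order asked, and still so for the second after the job is handed in, with the robot touching nothing.
It also fails if it takes over 131 s, if anything falls off the work surface, if the arm or the gripper's body presses on something with over 40 N, if the wrist force passes 120 N, or if a joint passes its speed limit or range.

ROBOT

A 6-joint arm with a two-finger parallel gripper is mounted at the origin on the work surface. World frame = base frame: x ahead of the robot, y to its left, z up, the work surface at z = 0. Lengths are in mm, angles in rad, forces in N, time in s.
With the tool pointing down it reaches from about 350 to 975 mm from the base axis. Payload 7.1 kg.
Tool frame: the origin (TCP) lies on the centre line of the jaws, within the pads' length; the fingertips stand 17 mm ahead of it and the grasp point (between the pads) lies 2 mm behind it (tip_extent is the distance from the TCP to the fingertips, in mm); z points along the fingers, y is the line along which they close (so a half turn about z gives the same grasp; the last joint's range is limited). The gripper opens to 88 mm and grips with 3 to 60 N. Pads are 20 mm wide; open, the fingers measure 115 mm over their backs; the gripper's body (75 mm by 178 mm) begins 61 mm behind the grasp point.
Start: joints at [1.27, 0.423, 1.63, -0, 1.089, -0.019], TCP at [173.772, 600.34, 239.675] pointing down, gripper open.
Joint ranges: [-3, 3], [-0.9, 2.11], [0.09, 2.58], [-1.31, 4.45], [0.11, 2.69], [-2.54, 2.54]. Speed limits (rad/s): [2.39, 2.39, 3.01, 3.14, 3.14, 3.14].

INTERFACE

Orientations are given as a rotation vector (axis times angle).
In Python, from workcell import get_obs, get_image, camera_model, close_job, look_for, outline_of, pinpoint, tip_extent gives the robot as it stands.
- The arm moves only by the shell command python3 -m jog 'ROWS'. ROWS is text: rows parted by semicolons, each of 7 numbers parted by spaces: the shift along the tool's x, y, z as a fraction of full scale, then the turn, a rotation vector about the tool's x, y, z as a fraction of full scale, then the closure, from -1 (fully open) to 1 (shut). A call has 1 to 8 rows; each row is the pose to reach, as a shift and turn from the pose commanded when the call began, along the tool's axes at that moment; what a row does not reach only later rows make up. Full scale, the value 1, is 0.2 m for a shift and 30 degrees for a turn. A row lasts 1/10 s, in which the tool goes at most 50 mm and 8.59 degrees, less where a joint would pass 70% of its speed; a pose out of reach is approached as far as the arm can. A call with a number of a shift or a turn outside -1 to 1 is refused whole. A call with a gripper value outside its range is refused whole. The fingers move at their own pace and stop on an object; the grip force is fixed at half the most. Time passes only in rows, so rows that repeat a pose let the fingers close. It gives the time, the measured TCP pose, the force, the opening and the grip force at its end, in the units of the state.
- get_obs(): the state, without advancing time (a new reading comes with each control period).
- get_image(name): name is "scene" or "top"; returns the picture (384x512x3 uint8, red, green, blue); there is no depth.
- camera_model(name): a dict with "fx", "fy", "cx", "cy" (pixels), "dist_coeffs" ([k1, k2, p1, p2, k3] as OpenCV has them; the pictures are not rectified), "origin" and "orientation" of the camera in the world. Camera axes: x right, y down, z forward; pixel columns grow to the right and rows downward; lengths in mm; the calibration is good to about 2 mm. A picture is of the moment at which its call begins. camera_model takes no time and is no camera call.
- close_job(): hands the job in; it is judged then, once.
Trained networks look in the newest picture that a camera, given by its name, has taken for a name from the list of things; names that differ only in an ending like _2 or _b are one class to them, and where a whole thing is asked for, a point or a joint stands for the part that bears it (a point fixed in the world has none). Each returns a list of dicts, best first, with "confidence" (0 to 1); they miss things now and then, are a little off and sometimes report something else, mostly with a low value. They report only what shows in the picture. A call takes as long as a camera call.
- look_for(target, camera): "xyz" ([x, y, z] in mm, in the coordinates of the camera as it stood for that picture, good to about 4 mm: the middle of the surface that is visible of it).
- outline_of(target, camera): "mask" (384x512 bool, what is visible of it).
- pinpoint(target, camera): "xyz" ([x, y, z] in mm, in the coordinates of the camera as it stood for that picture, good to about 4 mm: a listed point, or the origin of a listed thing).
The state is a dict: "t": time; "qpos": joint angles; "qvel": joint speeds; "joint_torque": joint torques, N m; "ee_pos": TCP position; "orientation": TCP orientation; "ft_force": force on the tool from outside, world axes, zero at the start; "moment": the same for the moment, N m; "width": finger opening in mm; "grasp_force": force on a finger pad.
Only numpy, scipy, OpenCV 4.12 (cv2) and the standard library are available. Lean on these libraries where they do the work, as an engineer would, in place of code of your own. Each camera call takes 0.05 s, during which the arm holds its last target. There are 200 camera calls.

## Working session

There is one attempt and no reset: what is moved stays moved. The work goes in short steps, Python scripts to look and compute and a shell command to move; the robot and the scene stay as the last step left them, time stands still between calls to the robot, and variables do not carry over. Pictures are saved under pics/ and viewed, at most 14 in all, crops included, and the job is handed in when it is done.

```bash
mkdir -p pics; ls
cat > h.py <<'E'
import numpy as np, cv2
from scipy.spatial.transform import Rotation as R
from workcell import *
def cam(n):
    m=camera_model(n); o=np.array(m["orientation"],float)
    Rm=o if o.shape==(3,3) else R.from_rotvec(o).as_matrix()
    return m,Rm,np.array(m["origin"],float)
def w(n,p):
    m,Rm,o=cam(n); return Rm@np.array(p)+o
def px2plane(n,uv,z):
    m,Rm,o=cam(n); K=np.array([[m["fx"],0,m["cx"]],[0,m["fy"],m["cy"]],[0,0,1.]])
    u=cv2.undistortPoints(np.array(uv,float).reshape(-1,1,2),K,np.array(m["dist_coeffs"])).reshape(-1,2)
    d=np.c_[u,np.ones(len(u))]@Rm.T
    return o+d*((z-o[2])/d[:,2])[:,None]
def w2px(n,p):
    m,Rm,o=cam(n); K=np.array([[m["fx"],0,m["cx"]],[0,m["fy"],m["cy"]],[0,0,1.]])
    c=(np.array(p,float).reshape(-1,3)-o)@Rm
    return cv2.projectPoints(c,np.zeros(3),np.zeros(3),K,np.array(m["dist_coeffs"]))[0].reshape(-1,2)
def save(n,f,crop=None,s=1):
    i=get_image(n)
    if crop: i=i[crop[1]:crop[3],crop[0]:crop[2]]
    cv2.imwrite(f"pics/{f}.png",cv2.resize(i,None,fx=s,fy=s,interpolation=cv2.INTER_CUBIC)[:,:,::-1])
E
python3 - <<'E'
from h import *
np.set_printoptions(precision=1,suppress=True)
for n in("scene","top"):
    print(camera_model(n)); save(n,n+"0",s=1.5)
    for t in "vane_rotor plate_rotor small_rotor tall_jar squat_jar beaker spatula spoon vane_tray plate_tray".split():
        print(n,t,[(w(n,d["xyz"]).round(1),round(d["confidence"],2)) for d in pinpoint(t,n)[:3]])
print(get_obs())
E
```

```text
pics
{'fx': 455.152275774805, 'fy': 455.152275774805, 'cx': 254.76374693444052, 'cy': 187.92277229178518, 'dist_coeffs': array([-0.1,  0. ,  0. ,  0. ,  0. ]), 'origin': array([1270.1,  169.9,  838.7]), 'orientation': array([-1.6, -2. ,  0.8])}
scene vane_rotor [(array([455.5, 106.1,  -0.7]), 0.86)]
scene plate_rotor []
scene small_rotor [(array([ 458.8, -113.3,   -0.9]), 0.7)]
scene tall_jar [(array([ 553.4, -100.5,    3.4]), 0.85)]
scene squat_jar [(array([555.1, 107.3,  -0.2]), 0.74)]
scene beaker [(array([448. ,   2.9,  -2.9]), 0.96)]
scene spatula [(array([ 661.3, -112.7,    6.8]), 0.6)]
scene spoon [(array([670.3,  90.3,   1.7]), 0.81), (array([ 555.8, -102.9,    1.4]), 0.49)]
scene vane_tray [(array([ 481.4, -293.1,   -1.9]), 0.82)]
scene plate_tray []
{'fx': 493.2977967026757, 'fy': 493.2977967026757, 'cx': 256.5184119614271, 'cy': 187.8273374751285, 'dist_coeffs': array([-0.,  0.,  0.,  0.,  0.]), 'origin': array([ 430. ,    4.5, 1061.3]), 'orientation': array([-2.2,  2.1, -0.1])}
top vane_rotor [(array([449.6, 105.6,   2.6]), 0.56)]
top plate_rotor [(array([544.4,   3.8,   
[... 239 characters left out ...]
463.3, -114.8,    0.1]), 0.6), (array([547.3, 103. ,  -4. ]), 0.36)]
top spatula [(array([ 665.8, -112.9,   10.2]), 0.63), (array([451.1,   1.5,   3.7]), 0.57)]
top spoon [(array([676.1,  86.9,   8.9]), 0.58)]
top vane_tray [(array([ 483.9, -295.9,   -4.7]), 0.61)]
top plate_tray [(array([500. , 301.6,  -2. ]), 0.74)]
{'t': 1.1, 'qpos': array([ 1.3,  0.4,  1.6,  0. ,  1.1, -0. ]), 'qvel': array([ 0., -0.,  0.,  0.,  0., -0.]), 'joint_torque': array([  0. , -54.5, -27.4,   0.1,   0. ,  -0. ]), 'ee_pos': array([173.8, 600.3, 239.7]), 'orientation': array([-0.4, -3.1, -0. ]), 'ft_force': array([-0.4,  0.3,  0.6]), 'moment': array([-0., -0., -0.]), 'grasp_force': 0.0, 'width': 87.62232478972389}
```

View pics/top0.png

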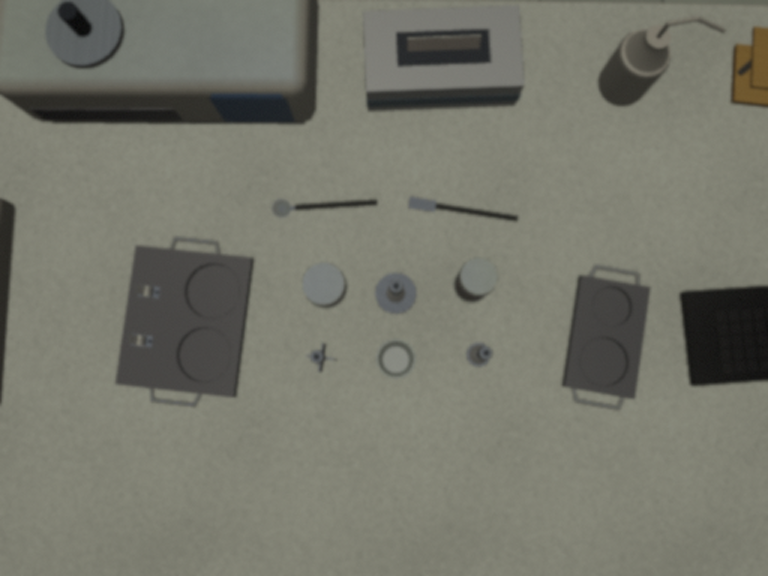

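View pics/scene0.png

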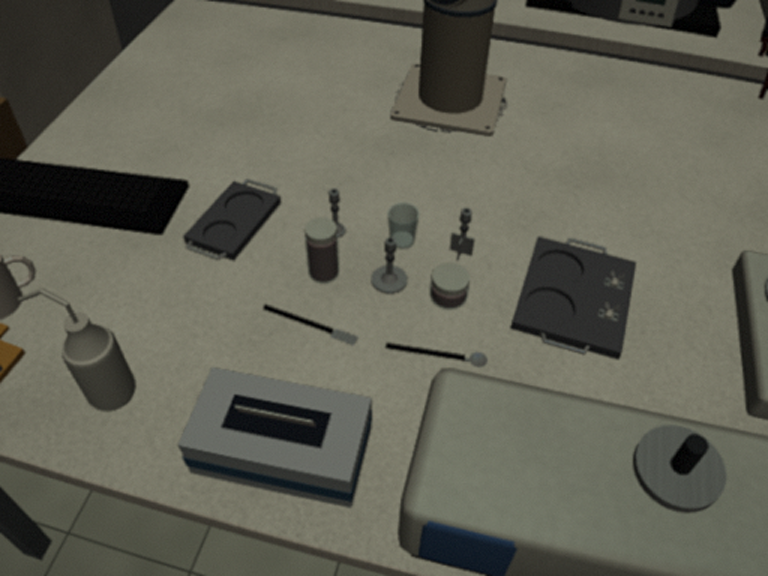

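The top picture shows every item. In 1.5x pixels, the jars are at (325,285) and (478,278), the plate rotor at (396,293), the vane at (322,356), the spatula handle at about (475,212), the large tray at (185,320) with its clips to the left, and the small tray at (607,337) with its wide pocket towards the robot. Next I'll fit models to the outlines to get accurate poses.

```bash
cat > fit.py <<'E'
from h import *
from scipy.optimize import minimize
a=np.linspace(0,2*np.pi,40,endpoint=False)
def cyl(r,z0,z1): return np.vstack([np.c_[r*np.cos(a),r*np.sin(a),0*a+z] for z in(z0,z1)])
def box(x,y,z0,z1,cx=0,cy=0): return np.array([[cx+i*x/2,cy+j*y/2,z] for i in(-1,1) for j in(-1,1) for z in(z0,z1)],float)
M={"tall_jar":[cyl(26,0,104)],"squat_jar":[cyl(31,0,48)],"plate_rotor":[cyl(30,0,5),cyl(5,5,70),cyl(9,70,92)],
"small_rotor":[cyl(17.5,0,5),cyl(5,5,70),cyl(9,70,92)],"beaker":[cyl(27,0,65)],
"vane_rotor":[box(40,2,0,40),box(2,40,0,40),cyl(4.5,40,74),cyl(9,74,96)],
"vane_tray":[box(160,100,0,18)],"plate_tray":[box(200,170,0,18)],
"spatula":[box(120,9,0,9),box(40,18,3,5,80,0)]}
def render(n,parts,p,S=4):
    im=np.zeros((384*S,512*S),np.uint8); c,s=np.cos(p[2]),np.sin(p[2])
    for q in parts:
        q=q@np.array([[c,s,0],[-s,c,0],[0,0,1]])+[p[0],p[1],p[3] if len(p)>3 else 0]
        cv2.fillConvexPoly(im,cv2.convexHull(((w2px(n,q)+.5)*S).astype(np.float32)).astype(np.int32),1)
    return cv2.resize(im.astype(np.float32),(512,384),interpolation=cv2.INTER_AREA)
def fit(t,p0,cams=("top","scene")):
    out={}
    masks={}
    for n in cams:
        ms=[d for d in outline_of(t,n) if d["confidence"]>.3]
        c=w2px(n,[p0[0],p0[1],10])[0]
        ms=[d["mask"].astype(np.float32) for d in ms]
        ms=[m for m in ms if m.any() and np.hypot(*(np.array(np.nonzero(m))[::-1].mean(1)-c))<40]
        if ms: masks[n]=ms[0]
    def cost(p,ns): 
        return sum(1-(np.minimum(render(n,M[t],p),masks[n]).sum()/np.maximum(render(n,M[t],p),masks[n]).sum()) for n in ns)
    for ns in [[n] for n in masks]+([list(masks)] if len(masks)>1 else []):
        r=minimize(cost,p0,args=(ns,),method="Nelder-Mead",options=dict(initial_simplex=np.array(p0)+np.vstack([np.zeros(3),np.diag([8,8,.15])]),xatol=.1,fatol=1e-4,maxiter=150))
        out["+".join(ns)]=(r.x.round(3),round(r.fun,3))
    return out
E
python3 - <<'E'
from fit import *
for n in("top","scene"): get_image(n)
G=dict(tall_jar=(555,-103,0),vane_rotor=(452,106,.2),plate_rotor=(544,4,0),squat_jar=(552,105,0),spatula=(663,-113,1.65),vane_tray=(482,-294,-.1),plate_tray=(500,301,-.1))
for t,p in G.items(): print(t,fit(t,p))
o=get_obs(); print(R.from_rotvec(o["orientation"]).as_matrix().round(4),o["orientation"],o["qpos"])
E
```

```text
tall_jar {'top': (array([ 5.58013e+02, -1.06122e+02,  3.80000e-02]), np.float64(0.079)), 'scene': (array([ 5.55140e+02, -1.05554e+02,  8.50000e-02]), np.float64(0.062)), 'top+scene': (array([ 5.57189e+02, -1.04850e+02,  5.30000e-02]), np.float64(0.165))}
vane_rotor {'top': (array([ 4.51345e+02,  1.04340e+02, -1.65000e-01]), np.float64(0.3)), 'scene': (array([ 4.47850e+02,  1.05631e+02, -1.49000e-01]), np.float64(0.15)), 'top+scene': (array([ 4.50587e+02,  1.05120e+02, -1.52000e-01]), np.float64(0.514))}
plate_rotor {'top': (array([5.4548e+02, 1.8390e+00, 8.3000e-02]), np.float64(0.048)), 'scene': (array([5.41151e+02, 2.52300e+00, 1.27000e-01]), np.float64(0.145)), 'top+scene': (array([5.44416e+02, 2.61700e+00, 3.40000e-02]), np.float64(0.245))}
squat_jar {'top': (array([5.52517e+02, 1.01026e+02, 5.90000e-02]), np.float64(0.07)), 'scene': (array([5.48379e+02, 1.04100e+02, 3.20000e-02]), np.float64(0.113)), 'top+scene': (array([5.51514e+02, 1.02181e+02, 8.70000e-02]), np.float64(0.219))}
spatula {'top': (array([ 665.595, -113.711,    1.428]), np.float64(0.301)), 'scene': (array([ 662.7
[... 162 characters left out ...]
98038e+02, -1.69000e-01]), np.float64(0.087)), 'scene': (array([ 4.86909e+02, -2.94627e+02, -1.85000e-01]), np.float64(0.075)), 'top+scene': (array([ 4.85379e+02, -2.96859e+02, -1.76000e-01]), np.float64(0.182))}
plate_tray {'top': (array([ 5.01808e+02,  3.02869e+02, -9.50000e-02]), np.float64(0.047)), 'scene': (array([ 4.99322e+02,  3.04419e+02, -1.13000e-01]), np.float64(0.058)), 'top+scene': (array([ 5.01601e+02,  3.03578e+02, -1.04000e-01]), np.float64(0.111))}
[[-0.9606  0.2781 -0.    ]
 [ 0.2781  0.9606  0.    ]
 [ 0.      0.     -1.    ]] [-4.41218942e-01 -3.11043554e+00 -1.92454711e-05] [ 1.26998260e+00  4.23086808e-01  1.62992645e+00  2.36587070e-05
  1.08857036e+00 -1.90025578e-02]
```

```bash
cat >> h.py <<'E'
def seq(*wps):
    "waypoints (x,y,z,yaw of tool y from world y, deg ccw): print rows, simulated with rounding"
    o=get_obs(); p=np.array(o["ee_pos"]); Rm=R.from_rotvec(o["orientation"])
    print("t",o["t"].__round__(1),p.round(1),"w",round(o["width"],1),"gf",round(o["grasp_force"],1),"q6",round(o["qpos"][5],2),"tilt",Rm.as_matrix()[:2,2].round(4))
    for x,y,z,yaw in wps:
        c,s=np.cos(np.radians(yaw)),np.sin(np.radians(yaw))
        G=np.array([[-c,-s,0],[-s,c,0],[0,0,-1.]])
        tgt=np.array([x,y,z],float)
        while 1:
            d=Rm.inv().apply(tgt-p); rv=np.degrees((Rm.inv()*R.from_matrix(G)).as_rotvec())/30
            k=max(1,np.ceil(np.abs(d/200).max()-.005),np.ceil(np.abs(rv).max()-.005))
            f=np.clip((d/200/k).round(3),-1,1); g=np.clip((rv/k).round(3),-1,1)
            print((x,y,z,yaw),"row:",*f,*g,"dist",round(np.linalg.norm(f)*200))
            p=p+Rm.apply(f*200); Rm=Rm*R.from_rotvec(np.radians(g*30))
            if k==1: break
E
python3 - <<'E'
from h import *
seq((556.8,-105.5,210,-10),(556.8,-105.5,73,-10))
E
```

```text
t 1.9 [173.8 600.3 239.7] w 87.8 gf 0.0 q6 -0.02 tilt [-0.  0.]
(556.8, -105.5, 210, -10) row: -0.94 -0.952 0.049 0.0 -0.0 -0.068 dist 268
(556.8, -105.5, 210, -10) row: -0.906 -0.986 0.05 0.0 -0.0 -0.068 dist 268
(556.8, -105.5, 210, -10) row: -0.435 -0.508 0.025 0.0 -0.0 -0.034 dist 134
(556.8, -105.5, 210, -10) row: -0.426 -0.516 0.024 0.0 -0.0 -0.035 dist 134
(556.8, -105.5, 73, -10) row: -0.0 -0.0 0.685 0.0 -0.0 0.0 dist 137
```

```bash
A="-0.94 -0.952 0.049 0 0 -0.068 -1"; 
python3 -m jog '-0.94 -0.952 0.049 0 0 -0.068 -1;-0.94 -0.952 0.049 0 0 -0.068 -1;-0.94 -0.952 0.049 0 0 -0.068 -1;-0.94 -0.952 0.049 0 0 -0.068 -1;-0.94 -0.952 0.049 0 0 -0.068 -1;-0.94 -0.952 0.049 0 0 -0.068 -1;-0.94 -0.952 0.049 0 0 -0.068 -1;-0.94 -0.952 0.049 0 0 -0.068 -1' && python3 -m jog '-0.906 -0.986 0.05 0 0 -0.068 -1;-0.906 -0.986 0.05 0 0 -0.068 -1;-0.906 -0.986 0.05 0 0 -0.068 -1;-0.906 -0.986 0.05 0 0 -0.068 -1;-0.906 -0.986 0.05 0 0 -0.068 -1;-0.906 -0.986 0.05 0 0 -0.068 -1;-0.906 -0.986 0.05 0 0 -0.068 -1;-0.906 -0.986 0.05 0 0 -0.068 -1'
python3 - <<'E'
from h import *
seq((556.8,-105.5,210,-10),(556.8,-105.5,73,-10))
E
```

```text
t: 2.7
ee_pos: [301.7, 365.6, 230.2]
orientation: [0.388, 3.117, 0.002]
ft_force: [0.7, -0.6, 0.4]
width: 87.8
grasp_force: 0.0
t: 3.5
ee_pos: [429.2, 130.8, 219.8]
orientation: [-0.33, -3.124, -0.001]
ft_force: [-0.3, -0.1, -0.3]
width: 88.1
grasp_force: 0.0
t 3.5 [429.2 130.8 219.8] w 88.1 gf 0.0 q6 -1.09 tilt [-0.0002  0.0004]
(556.8, -105.5, 210, -10) row: -0.435 -0.511 0.024 0.0 -0.0 -0.034 dist 134
(556.8, -105.5, 210, -10) row: -0.427 -0.519 0.025 0.001 -0.0 -0.035 dist 135
(556.8, -105.5, 73, -10) row: 0.0 0.0 0.685 -0.0 -0.0 0.0 dist 137
```

```bash
python3 -m jog '-0.435 -0.511 0.024 0 0 -0.034 -1;-0.435 -0.511 0.024 0 0 -0.034 -1;-0.435 -0.511 0.024 0 0 -0.034 -1;-0.435 -0.511 0.024 0 0 -0.034 -1' >/dev/null && python3 -m jog '-0.427 -0.519 0.025 0 0 -0.035 -1;-0.427 -0.519 0.025 0 0 -0.035 -1;-0.427 -0.519 0.025 0 0 -0.035 -1;-0.427 -0.519 0.025 0 0 -0.035 -1;-0.427 -0.519 0.025 0 0 -0.035 -1' && python3 -m jog '0 0 0.2 0 0 0 -1;0 0 0.4 0 0 0 -1;0 0 0.55 0 0 0 -1;0 0 0.65 0 0 0 -1;0 0 0.685 0 0 0 -1;0 0 0.685 0 0 0 -1' && python3 -m jog '0 0 0 0 0 0 1;0 0 0 0 0 0 1;0 0 0 0 0 0 1;0 0 0 0 0 0 1;0 0 0 0 0 0 1;0 0 0 0 0 0 1;0 0 0 0 0 0 1;0 0 0 0 0 0 1'
python3 - <<'E'
from h import *
a=-.175
c,s=np.cos(a),np.sin(a)
x,y=486-36*c,-296.5-36*s
print(x,y, "vane",486+43*c,-296.5+43*s)
seq((556.8,-105.5,200,-10),(x,y,200,-10),(x,y,84,-10))
E
```

```text
t: 4.4
ee_pos: [556.5, -104.7, 209.6]
orientation: [-0.272, -3.128, -0.001]
ft_force: [-0.2, 0.1, -0.1]
width: 87.6
grasp_force: 0.0
t: 5.0
ee_pos: [555.8, -104.7, 72.6]
orientation: [-0.27, -3.128, -0.001]
ft_force: [-0.4, 0.3, 0.7]
width: 87.5
grasp_force: 0.0
t: 5.8
ee_pos: [557.0, -106.7, 73.5]
orientation: [0.274, 3.129, -0.0]
ft_force: [-1.1, 0.4, 5.4]
width: 51.5
grasp_force: 30.0
450.5498445994224 -290.2321070466305 vane 528.3432411729121 -303.98664991652464
t 5.8 [ 557.  -106.7   73.5] w 51.5 gf 30.0 q6 -1.61 tilt [ 0.0006 -0.0002]
(556.8, -105.5, 200, -10) row: 0.002 0.006 -0.633 -0.0 0.001 0.0 dist 127
(np.float64(450.5498445994224), np.float64(-290.2321070466305), 200, -10) row: 0.363 -1.0 0.0 -0.0 0.0 0.0 dist 213
(np.float64(450.5498445994224), np.float64(-290.2321070466305), 84, -10) row: -0.0 -0.002 0.58 -0.0 0.0 0.0 dist 116
```

```bash
python3 -m jog '0 0 -0.08 0 0 0 1;0 0 -0.22 0 0 0 1;0 0 -0.38 0 0 0 1;0 0 -0.52 0 0 0 1;0 0 -0.6 0 0 0 1;0 0 -0.633 0 0 0 1;0 0 -0.633 0 0 0 1' && python3 -m jog '0.03 -0.08 0 0 0 0 1;0.08 -0.22 0 0 0 0 1;0.15 -0.4 0 0 0 0 1;0.22 -0.6 0 0 0 0 1;0.29 -0.8 0 0 0 0 1;0.34 -0.93 0 0 0 0 1;0.363 -1 0 0 0 0 1;0.363 -1 0 0 0 0 1'
python3 - <<'E'
from h import *
seq((450.5,-290.2,200,-10),(450.5,-290.2,90,-10),(450.5,-290.2,81,-10))
save("top","t1",(340,150,470,300),4)
E
```

```text
t: 6.5
ee_pos: [556.7, -106.7, 199.8]
orientation: [0.274, 3.129, -0.0]
ft_force: [0.6, -0.3, -2.6]
width: 52.0
grasp_force: 30.0
t: 7.3
ee_pos: [448.9, -292.3, 198.6]
orientation: [-0.278, -3.127, -0.001]
ft_force: [0.5, 0.9, -2.9]
width: 51.8
grasp_force: 30.0
t 7.3 [ 448.9 -292.3  198.6] w 51.8 gf 30.0 q6 -1.99 tilt [-0.0017  0.001 ]
(450.5, -290.2, 200, -10) row: -0.006 0.012 -0.007 0.001 -0.004 -0.005 dist 3
(450.5, -290.2, 90, -10) row: 0.0 -0.001 0.55 0.0 0.0 -0.0 dist 110
(450.5, -290.2, 81, -10) row: 0.0 0.0 0.045 0.0 0.0 -0.0 dist 9
```

View pics/t1.png

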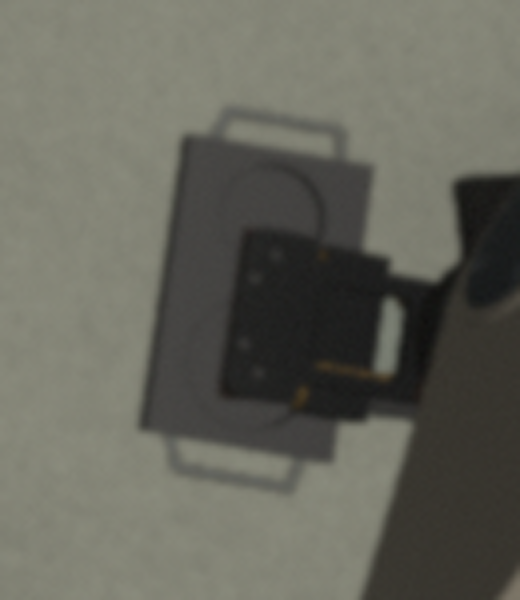

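```bash
python3 - <<'E'
from h import *
print(w2px("top",[[528.3,-304,18],[450.5,-290.2,18]]), (w2px("top",[[528.3,-304,18],[450.5,-290.2,18]])-[340,150])*4)
print(px2plane("top",[[408.2,204.5]],18))
seq((450.5,-290.2,200,-10),(450.5,-290.2,90,-10))
E
python3 -m jog '0 0 0.1 0 0 0 1;0 0 0.25 0 0 0 1;0 0 0.4 0 0 0 1;0 0 0.49 0 0 0 1;0 0 0.54 0 0 0 1;0 0 0.54 0 0 0 1'
```

```text
[[407.34818604 203.29759792]
 [401.71341096 240.03700247]] [[269.39274416 213.19039168]
 [246.85364386 360.14800989]]
[[ 525.75331013 -305.75323732   18.        ]]
t 7.3 [ 449.6 -291.3  198.7] w 51.6 gf 30.0 q6 -1.99 tilt [-0.0013  0.0012]
(450.5, -290.2, 200, -10) row: -0.003 0.006 -0.006 0.002 -0.003 -0.004 dist 2
(450.5, -290.2, 90, -10) row: -0.0 0.0 0.55 -0.0 0.0 0.0 dist 110
t: 7.95
ee_pos: [450.2, -289.7, 90.3]
orientation: [-0.272, -3.127, -0.002]
ft_force: [0.1, -0.4, -2.2]
width: 52.0
grasp_force: 30.0
```

```bash
python3 -m jog '0 0 0.01 0 0 0 1;0 0 0.018 0 0 0 1;0 0 0.024 0 0 0 1;0 0 0.029 0 0 0 1;0 0 0.034 0 0 0 1;0 0 0.038 0 0 0 1;0 0 0.038 0 0 0 1'
```

```text
t: 8.65
ee_pos: [450.5, -291.0, 84.1]
orientation: [-0.274, -3.13, -0.0]
ft_force: [0.3, -0.4, -3.0]
width: 51.5
grasp_force: 30.0
```

```bash
python3 -m jog '0 0 0.003 0 0 0 1;0 0 0.006 0 0 0 1;0 0 0.009 0 0 0 1;0 0 0.011 0 0 0 1;0 0 0.011 0 0 0 1'; python3 -m jog '0 0 0.002 0 0 0 1;0 0 0.004 0 0 0 1;0 0 0.004 0 0 0 1'
```

```text
t: 9.15
ee_pos: [450.5, -290.9, 81.8]
orientation: [-0.274, -3.13, -0.0]
ft_force: [-0.3, -0.2, -3.9]
width: 51.7
grasp_force: 30.0
t: 9.45
ee_pos: [450.7, -291.0, 81.5]
orientation: [0.274, 3.129, -0.0]
ft_force: [-1.5, 1.5, 3.6]
width: 51.4
grasp_force: 30.0
```

```bash
python3 -m jog '0 0 0 0 0 0 -1;0 0 0 0 0 0 -1;0 0 0 0 0 0 -1;0 0 0 0 0 0 -1;0 0 0 0 0 0 -1' && python3 -m jog '0 0 -0.15 0 0 0 -1;0 0 -0.35 0 0 0 -1;0 0 -0.55 0 0 0 -1;0 0 -0.6 0 0 0 -1;0 0 -0.6 0 0 0 -1'
python3 - <<'E'
from h import *
seq((450,105,200,-10),(450,105,83,-10))
get_image("scene");get_image("top")
for n in("top","scene"): print([(w(n,d["xyz"]).round(1),round(d["confidence"],2)) for d in pinpoint("tall_jar",n)[:2]])
E
```

```text
t: 9.95
ee_pos: [450.6, -291.0, 81.1]
orientation: [0.274, 3.13, -0.0]
ft_force: [-0.6, 0.8, 0.8]
width: 86.1
grasp_force: 0.0
t: 10.45
ee_pos: [451.4, -291.6, 202.8]
orientation: [0.273, 3.126, -0.003]
ft_force: [0.7, -0.3, 0.2]
width: 87.9
grasp_force: 0.0
t 10.4 [ 451.4 -291.6  202.8] w 87.9 gf 0.0 q6 -1.99 tilt [ 0.0032 -0.0022]
(450, 105, 200, -10) row: 0.176 0.976 0.005 -0.002 0.003 0.0 dist 198
(450, 105, 200, -10) row: 0.175 0.976 0.006 -0.001 0.004 0.0 dist 198
(450, 105, 83, -10) row: 0.0 -0.0 0.585 -0.0 -0.0 0.0 dist 117
[(array([ 450.3, -289.5,   11.5]), 0.72), (array([ 663.9, -116. ,    5.8]), 0.59)]
[(array([ 448.2, -285.9,    7.7]), 0.91)]
```

```bash
python3 -m jog '0.176 0.976 0 0 0 0 -1;0.176 0.976 0 0 0 0 -1;0.176 0.976 0 0 0 0 -1;0.176 0.976 0 0 0 0 -1;0.176 0.976 0 0 0 0 -1' >/dev/null && python3 -m jog '0.175 0.976 0 0 0 0 -1;0.175 0.976 0 0 0 0 -1;0.175 0.976 0 0 0 0 -1;0.175 0.976 0 0 0 0 -1;0.175 0.976 0 0 0 0 -1;0.175 0.976 0 0 0 0 -1'
python3 - <<'E'
from h import *
for i in range(3): seq((450,105,83,-10))
E
```

```text
t: 11.75
ee_pos: [448.7, 106.0, 200.0]
orientation: [-0.269, -3.128, 0.002]
ft_force: [-0.7, -0.6, -0.1]
width: 87.9
grasp_force: 0.0
t 11.8 [448.7 106.  200. ] w 87.9 gf 0.0 q6 -1.19 tilt [-0.002  -0.0008]
(450, 105, 83, -10) row: -0.008 -0.003 0.585 -0.002 -0.004 0.005 dist 117
t 11.8 [448.7 106.  200. ] w 87.9 gf 0.0 q6 -1.19 tilt [-0.002  -0.0008]
(450, 105, 83, -10) row: -0.008 -0.003 0.585 -0.002 -0.004 0.005 dist 117
t 11.8 [448.7 106.  200. ] w 87.9 gf 0.0 q6 -1.19 tilt [-0.002  -0.0008]
(450, 105, 83, -10) row: -0.008 -0.003 0.585 -0.002 -0.004 0.005 dist 117
```

```bash
python3 -m jog '-0.004 -0.002 0.2 0 0 0 -1;-0.004 -0.002 0.4 0 0 0 -1;-0.004 -0.002 0.52 0 0 0 -1;-0.004 -0.002 0.585 0 0 0 -1;-0.004 -0.002 0.585 0 0 0 -1' && python3 -m jog '0 0 0 0 0 0 1;0 0 0 0 0 0 1;0 0 0 0 0 0 1;0 0 0 0 0 0 1;0 0 0 0 0 0 1;0 0 0 0 0 0 1;0 0 0 0 0 0 1;0 0 0 0 0 0 1' && python3 -m jog '0 0 0 0 0 0 1;0 0 0 0 0 0 1;0 0 0 0 0 0 1'
python3 - <<'E'
from h import *
seq((450,105,215,-10),(528,-304.5,215,-10),(528,-304.5,100,-10))
E
```

```text
t: 12.25
ee_pos: [448.4, 102.8, 81.9]
orientation: [-0.277, -3.124, 0.003]
ft_force: [0.2, 0.3, -0.9]
width: 87.8
grasp_force: 0.0
t: 13.05
ee_pos: [449.8, 105.2, 84.1]
orientation: [-0.273, -3.13, 0.0]
ft_force: [0.4, -0.1, 0.4]
width: 27.4
grasp_force: 0.0
t: 13.35
ee_pos: [449.8, 105.2, 84.0]
orientation: [-0.274, -3.13, 0.0]
ft_force: [-0.2, 0.5, -0.2]
width: 17.4
grasp_force: 30.0
t 13.3 [449.8 105.2  84. ] w 17.4 gf 30.0 q6 -1.19 tilt [-0.0001 -0.    ]
(450, 105, 215, -10) row: -0.001 -0.001 -0.655 -0.0 -0.0 0.0 dist 131
(528, -304.5, 215, -10) row: -0.37 -0.974 0.0 -0.0 -0.0 0.0 dist 208
(528, -304.5, 215, -10) row: -0.369 -0.974 0.0 -0.0 -0.0 0.0 dist 208
(528, -304.5, 100, -10) row: -0.0 -0.0 0.575 -0.0 -0.0 0.0 dist 115
```

```bash
python3 -m jog '0 0 -0.08 0 0 0 1;0 0 -0.22 0 0 0 1;0 0 -0.38 0 0 0 1;0 0 -0.52 0 0 0 1;0 0 -0.62 0 0 0 1;0 0 -0.655 0 0 0 1;0 0 -0.655 0 0 0 1' >/dev/null && python3 -m jog '-0.03 -0.08 0 0 0 0 1;-0.08 -0.22 0 0 0 0 1;-0.15 -0.4 0 0 0 0 1;-0.23 -0.6 0 0 0 0 1;-0.3 -0.8 0 0 0 0 1;-0.35 -0.92 0 0 0 0 1;-0.37 -0.974 0 0 0 0 1' && python3 -m jog '-0.03 -0.08 0 0 0 0 1;-0.08 -0.22 0 0 0 0 1;-0.15 -0.4 0 0 0 0 1;-0.23 -0.6 0 0 0 0 1;-0.3 -0.8 0 0 0 0 1;-0.35 -0.92 0 0 0 0 1;-0.369 -0.974 0 0 0 0 1;-0.369 -0.974 0 0 0 0 1'
python3 - <<'E'
from h import *
seq((528,-304.5,215,-10),(528,-304.5,105,-10))
save("scene","s2",(100,90,240,220),4)
E
```

```text
t: 14.75
ee_pos: [488.5, -101.5, 213.4]
orientation: [-0.277, -3.127, -0.0]
ft_force: [-0.6, 0.1, -2.0]
width: 17.5
grasp_force: 30.0
t: 15.55
ee_pos: [527.4, -304.2, 213.8]
orientation: [-0.275, -3.128, -0.002]
ft_force: [-1.1, 0.2, -1.2]
width: 17.6
grasp_force: 30.0
t 15.6 [ 527.4 -304.2  213.8] w 17.6 gf 30.0 q6 -1.94 tilt [-0.0016  0.0011]
(528, -304.5, 215, -10) row: -0.003 -0.001 -0.006 0.002 -0.003 -0.002 dist 1
(528, -304.5, 105, -10) row: -0.0 0.0 0.55 -0.0 -0.0 0.0 dist 110
```

View pics/s2.png

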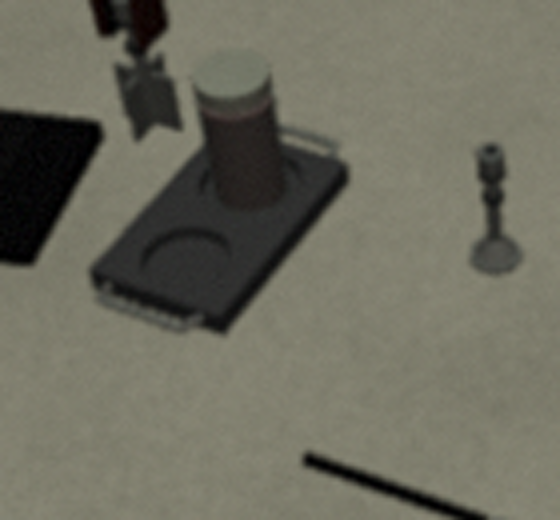

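The tall jar stands in its pocket at crop (240,150). The vane hangs at (145,90), leaning the same way as the jar's perspective, so it is straight.

```bash
python3 -m jog '0 0 0.1 0 0 0 1;0 0 0.25 0 0 0 1;0 0 0.4 0 0 0 1;0 0 0.51 0 0 0 1;0 0 0.56 0 0 0 1;0 0 0.575 0 0 0 1;0 0 0.585 0 0 0 1;0 0 0.59 0 0 0 1' && python3 -m jog '0 0 0.005 0 0 0 1;0 0 0.01 0 0 0 1;0 0 0.015 0 0 0 1;0 0 0.018 0 0 0 1;0 0 0.018 0 0 0 1'
```

```text
t: 16.4
ee_pos: [528.5, -304.2, 98.1]
orientation: [0.273, 3.128, -0.001]
ft_force: [0.7, 0.5, -0.6]
width: 17.2
grasp_force: 30.0
t: 16.9
ee_pos: [527.7, -304.2, 93.5]
orientation: [-0.274, -3.13, 0.0]
ft_force: [-1.2, 0.3, -1.1]
width: 17.4
grasp_force: 30.0
```

```bash
python3 -m jog '0 0 0.003 0 0 0 1;0 0 0.006 0 0 0 1;0 0 0.009 0 0 0 1;0 0 0.009 0 0 0 1'
```

```text
t: 17.3
ee_pos: [528.0, -304.3, 92.0]
orientation: [0.274, 3.129, -0.0]
ft_force: [-0.7, -1.6, 2.6]
width: 17.2
grasp_force: 30.0
```

```bash
python3 -m jog '0 0 0 0 0 0 -1;0 0 0 0 0 0 -1;0 0 0 0 0 0 -1;0 0 0 0 0 0 -1;0 0 0 0 0 0 -1;0 0 0 0 0 0 -1' && python3 -m jog '0 0 -0.1 0 0 0 -1;0 0 -0.3 0 0 0 -1;0 0 -0.5 0 0 0 -1;0 0 -0.54 0 0 0 -1;0 0 -0.54 0 0 0 -1'
python3 - <<'E'
from h import *
seq((543.8,2.3,200,-5.9),(543.8,2.3,80,-5.9))
get_image("scene");get_image("top")
for n in("top","scene"): print([(w(n,d["xyz"]).round(1),round(d["confidence"],2)) for d in pinpoint("vane_rotor",n)[:2]])
E
```

```text
t: 17.9
ee_pos: [527.8, -304.2, 91.6]
orientation: [-0.274, -3.13, -0.0]
ft_force: [0.6, -0.5, -0.6]
width: 61.6
grasp_force: 0.0
t: 18.4
ee_pos: [528.7, -304.7, 201.5]
orientation: [0.273, 3.126, -0.003]
ft_force: [-0.0, 0.3, -0.1]
width: 87.9
grasp_force: 0.0
t 18.4 [ 528.7 -304.7  201.5] w 87.9 gf 0.0 q6 -1.94 tilt [ 0.0032 -0.0019]
(543.8, 2.3, 200, -5.9) row: 0.096 0.762 0.002 -0.001 0.003 -0.068 dist 154
(543.8, 2.3, 200, -5.9) row: 0.069 0.766 0.003 -0.002 0.003 -0.069 dist 154
(543.8, 2.3, 80, -5.9) row: -0.0 -0.0 0.6 0.0 0.0 0.0 dist 120
[(array([ 527.5, -303.4,   11.6]), 0.4)]
[(array([ 530.4, -300.4,    8.5]), 0.88), (array([ 483.7, -292.9,    3.3]), 0.55)]
```

```bash
python3 -m jog '0.096 0.762 0 0 0 -0.068 -1;0.096 0.762 0 0 0 -0.068 -1;0.096 0.762 0 0 0 -0.068 -1;0.096 0.762 0 0 0 -0.068 -1' >/dev/null && python3 -m jog '0.069 0.766 0 0 0 -0.069 -1;0.069 0.766 0 0 0 -0.069 -1;0.069 0.766 0 0 0 -0.069 -1;0.069 0.766 0 0 0 -0.069 -1;0.069 0.766 0 0 0 -0.069 -1;0.069 0.766 0 0 0 -0.069 -1' && python3 -m jog '0 0 0.2 0 0 0 -1;0 0 0.4 0 0 0 -1;0 0 0.53 0 0 0 -1;0 0 0.6 0 0 0 -1;0 0 0.6 0 0 0 -1;0 0 0.6 0 0 0 -1'
python3 - <<'E'
from h import *
seq((543.8,2.3,80,-5.9))
E
```

```text
t: 19.6
ee_pos: [542.7, 1.7, 199.0]
orientation: [-0.162, -3.136, 0.001]
ft_force: [-0.6, -0.6, 0.2]
width: 88.0
grasp_force: 0.0
t: 20.2
ee_pos: [543.5, 2.0, 80.2]
orientation: [0.163, 3.137, -0.0]
ft_force: [-0.2, 0.4, 0.6]
width: 88.1
grasp_force: 0.0
t 20.2 [543.5   2.   80.2] w 88.1 gf 0.0 q6 -1.48 tilt [ 0.0006 -0.0001]
(543.8, 2.3, 80, -5.9) row: -0.002 0.002 0.001 -0.0 0.001 -0.002 dist 1
```

```bash
python3 -m jog '0 0 0 0 0 0 1;0 0 0 0 0 0 1;0 0 0 0 0 0 1;0 0 0 0 0 0 1;0 0 0 0 0 0 1;0 0 0 0 0 0 1;0 0 0 0 0 0 1;0 0 0 0 0 0 1' >/dev/null && python3 -m jog '0 0 0 0 0 0 1;0 0 0 0 0 0 1;0 0 0 0 0 0 1;0 0 0 0 0 0 1'
python3 - <<'E'
from h import *
seq((543.8,2.3,180,-5.9),(452.5,273.2,180,-5.9),(452.5,273.2,92,-5.9))
E
```

```text
t: 21.4
ee_pos: [542.8, 2.9, 79.6]
orientation: [-0.161, -3.137, 0.0]
ft_force: [0.4, -1.3, -1.2]
width: 17.3
grasp_force: 30.0
t 21.4 [542.8   2.9  79.6] w 17.3 gf 30.0 q6 -1.48 tilt [-0.0002 -0.    ]
(543.8, 2.3, 180, -5.9) row: -0.005 -0.002 -0.502 -0.0 -0.0 0.001 dist 100
(452.5, 273.2, 180, -5.9) row: 0.297 0.65 0.0 -0.0 -0.0 -0.0 dist 143
(452.5, 273.2, 180, -5.9) row: 0.296 0.65 0.0 -0.0 -0.0 -0.0 dist 143
(452.5, 273.2, 92, -5.9) row: 0.0 -0.0 0.44 -0.0 -0.0 -0.0 dist 88
```

```bash
python3 -m jog '0 0 -0.08 0 0 0 1;0 0 -0.22 0 0 0 1;0 0 -0.38 0 0 0 1;0 0 -0.47 0 0 0 1;0 0 -0.5 0 0 0 1;0 0 -0.5 0 0 0 1' >/dev/null && python3 -m jog '0.04 0.08 0 0 0 0 1;0.1 0.22 0 0 0 0 1;0.18 0.4 0 0 0 0 1;0.25 0.55 0 0 0 0 1;0.297 0.65 0 0 0 0 1' && python3 -m jog '0.06 0.13 0 0 0 0 1;0.15 0.33 0 0 0 0 1;0.22 0.5 0 0 0 0 1;0.27 0.6 0 0 0 0 1;0.296 0.65 0 0 0 0 1;0.296 0.65 0 0 0 0 1;0.296 0.65 0 0 0 0 1'
python3 - <<'E'
from h import *
seq((452.5,273.2,92,-5.9))
save("scene","s3",(310,120,450,260),4)
E
```

```text
t: 22.5
ee_pos: [495.3, 139.7, 178.0]
orientation: [-0.16, -3.135, 0.001]
ft_force: [-0.0, 0.6, -1.4]
width: 17.1
grasp_force: 30.0
t: 23.2
ee_pos: [451.4, 272.9, 179.0]
orientation: [-0.161, -3.136, 0.002]
ft_force: [0.0, 0.6, -1.2]
width: 17.4
grasp_force: 30.0
t 23.2 [451.4 272.9 179. ] w 17.4 gf 30.0 q6 -0.95 tilt [-0.0011 -0.0009]
(452.5, 273.2, 92, -5.9) row: -0.006 0.003 0.435 -0.002 -0.002 0.001 dist 87
```

View pics/s3.png

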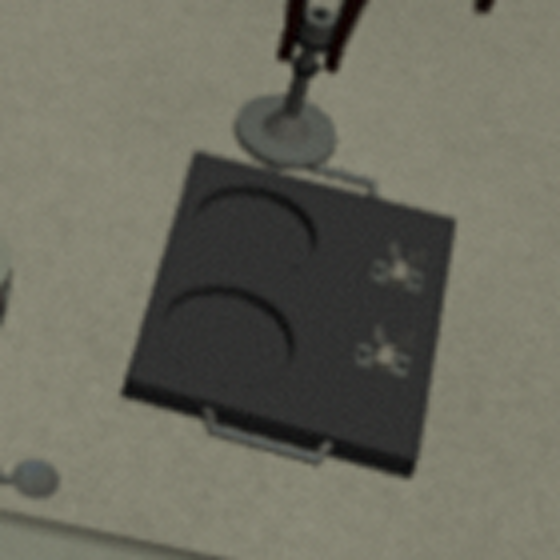

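```bash
python3 - <<'E'
from h import *
print((w2px("scene",[[452,273,100],[452,273,192]])-[310,120])*4)
E
python3 -m jog '-0.003 0 0.08 0 0 0 1;-0.003 0 0.2 0 0 0 1;-0.003 0 0.31 0 0 0 1;-0.003 0 0.38 0 0 0 1;-0.003 0 0.41 0 0 0 1;-0.003 0 0.42 0 0 0 1;-0.003 0 0.425 0 0 0 1' && python3 -m jog '0 0 0.005 0 0 0 1;0 0 0.01 0 0 0 1;0 0 0.015 0 0 0 1;0 0 0.02 0 0 0 1;0 0 0.02 0 0 0 1'
```

```text
[[280.57355387 132.43812778]
 [316.35133355  12.91891913]]
t: 23.95
ee_pos: [452.7, 273.6, 95.1]
orientation: [0.162, 3.137, 0.001]
ft_force: [0.1, 0.3, -1.8]
width: 17.5
grasp_force: 30.0
t: 24.45
ee_pos: [452.1, 273.6, 90.7]
orientation: [-0.161, -3.137, 0.0]
ft_force: [0.1, -0.2, -1.8]
width: 17.8
grasp_force: 30.0
```

The projection matches, so the rotor hangs straight. Lowering it the last bit now.

```bash
python3 -m jog '0 0 0.004 0 0 0 1;0 0 0.008 0 0 0 1;0 0 0.012 0 0 0 1;0 0 0.012 0 0 0 1'
```

```text
t: 24.85
ee_pos: [452.1, 273.6, 88.1]
orientation: [-0.161, -3.137, 0.0]
ft_force: [-0.1, 0.0, -1.5]
width: 17.3
grasp_force: 30.0
```

```bash
python3 -m jog '0 0 0.003 0 0 0 1;0 0 0.006 0 0 0 1;0 0 0.006 0 0 0 1'
```

```text
t: 25.15
ee_pos: [452.3, 273.6, 87.5]
orientation: [0.161, 3.137, -0.0]
ft_force: [-1.2, -1.8, 4.3]
width: 17.6
grasp_force: 30.0
```

```bash
python3 -m jog '0 0 0 0 0 0 -1;0 0 0 0 0 0 -1;0 0 0 0 0 0 -1;0 0 0 0 0 0 -1;0 0 0 0 0 0 -1;0 0 0 0 0 0 -1' && python3 -m jog '0 0 -0.1 0 0 0 -1;0 0 -0.3 0 0 0 -1;0 0 -0.4 0 0 0 -1;0 0 -0.4 0 0 0 -1;0 0 -0.4 0 0 0 -1'
python3 - <<'E'
from h import *
seq((551,102.4,167,-5.9),(551,102.4,34,-5.9))
get_image("scene");get_image("top")
for n in("top","scene"): print([(w(n,d["xyz"]).round(1),round(d["confidence"],2)) for d in pinpoint("plate_rotor",n)[:2]])
E
```

```text
t: 25.75
ee_pos: [452.2, 273.6, 87.0]
orientation: [-0.161, -3.137, 0.0]
ft_force: [-0.1, -0.7, -0.4]
width: 61.6
grasp_force: 0.0
t: 26.25
ee_pos: [452.1, 273.6, 167.0]
orientation: [0.161, 3.137, 0.001]
ft_force: [0.8, 0.4, -1.2]
width: 87.6
grasp_force: 0.0
t 26.2 [452.1 273.6 167. ] w 87.6 gf 0.0 q6 -0.95 tilt [0.0005 0.0003]
(551, 102.4, 167, -5.9) row: -0.58 -0.801 -0.0 0.001 0.001 0.0 dist 198
(551, 102.4, 34, -5.9) row: 0.0 0.001 0.665 -0.0 -0.0 0.0 dist 133
[(array([ 453.1, -290.7,   10.9]), 0.28)]
[(array([457.5, 276.2,   7.5]), 0.65)]
```

```bash
python3 -m jog '-0.58 -0.801 0 0 0 0 -1;-0.58 -0.801 0 0 0 0 -1;-0.58 -0.801 0 0 0 0 -1;-0.58 -0.801 0 0 0 0 -1;-0.58 -0.801 0 0 0 0 -1;-0.58 -0.801 0 0 0 0 -1;-0.58 -0.801 0 0 0 0 -1' && python3 -m jog '0 0 0.2 0 0 0 -1;0 0 0.4 0 0 0 -1;0 0 0.55 0 0 0 -1;0 0 0.63 0 0 0 -1;0 0 0.665 0 0 0 -1;0 0 0.665 0 0 0 -1;0 0 0.665 0 0 0 -1' && python3 -m jog '0 0 0 0 0 0 1;0 0 0 0 0 0 1;0 0 0 0 0 0 1;0 0 0 0 0 0 1;0 0 0 0 0 0 1;0 0 0 0 0 0 1;0 0 0 0 0 0 1'
python3 - <<'E'
from h import *
seq((551,102.4,134,-5.9),(543.1,264.1,134,-5.9),(543.1,264.1,50,-5.9))
E
```

```text
t: 27.15
ee_pos: [550.1, 102.9, 166.3]
orientation: [-0.161, -3.136, 0.0]
ft_force: [0.2, -1.1, 0.6]
width: 87.9
grasp_force: 0.0
t: 27.85
ee_pos: [551.9, 102.9, 35.1]
orientation: [0.16, 3.136, 0.001]
ft_force: [-1.3, -0.1, -0.1]
width: 88.0
grasp_force: 0.0
t: 28.55
ee_pos: [551.5, 102.3, 34.6]
orientation: [0.162, 3.137, 0.0]
ft_force: [-1.3, -0.1, 5.8]
width: 61.6
grasp_force: 30.0
t 28.6 [551.5 102.3  34.6] w 61.6 gf 30.0 q6 -1.31 tilt [0.0007 0.0001]
(551, 102.4, 134, -5.9) row: 0.002 0.0 -0.497 0.0 0.001 0.0 dist 99
(543.1, 264.1, 134, -5.9) row: 0.122 0.8 0.0 0.0 0.0 0.0 dist 162
(543.1, 264.1, 50, -5.9) row: 0.001 0.0 0.42 0.0 0.0 0.0 dist 84
```

```bash
python3 -m jog '0 0 -0.08 0 0 0 1;0 0 -0.22 0 0 0 1;0 0 -0.38 0 0 0 1;0 0 -0.46 0 0 0 1;0 0 -0.497 0 0 0 1;0 0 -0.497 0 0 0 1' && python3 -m jog '0.01 0.07 0 0 0 0 1;0.03 0.2 0 0 0 0 1;0.06 0.38 0 0 0 0 1;0.085 0.56 0 0 0 0 1;0.11 0.7 0 0 0 0 1;0.12 0.77 0 0 0 0 1;0.122 0.8 0 0 0 0 1;0.122 0.8 0 0 0 0 1' && python3 -m jog '0 0 0.08 0 0 0 1;0 0 0.2 0 0 0 1;0 0 0.31 0 0 0 1;0 0 0.37 0 0 0 1;0 0 0.4 0 0 0 1;0 0 0.415 0 0 0 1;0 0 0.42 0 0 0 1;0 0 0.42 0 0 0 1'
```

```text
t: 29.15
ee_pos: [551.5, 102.4, 134.7]
orientation: [0.161, 3.136, 0.001]
ft_force: [-0.5, -0.5, -1.3]
width: 61.7
grasp_force: 30.0
t: 29.95
ee_pos: [542.8, 264.2, 132.8]
orientation: [-0.16, -3.136, 0.001]
ft_force: [0.2, -0.1, -2.0]
width: 61.2
grasp_force: 30.0
t: 30.75
ee_pos: [543.7, 264.1, 50.1]
orientation: [0.161, 3.136, 0.001]
ft_force: [-0.5, 0.0, -1.8]
width: 61.5
grasp_force: 30.0
```

```bash
python3 -m jog '0 0 0.008 0 0 0 1;0 0 0.015 0 0 0 1;0 0 0.022 0 0 0 1;0 0 0.027 0 0 0 1;0 0 0.031 0 0 0 1;0 0 0.034 0 0 0 1;0 0 0.034 0 0 0 1' && python3 -m jog '0 0 0.002 0 0 0 1;0 0 0.004 0 0 0 1;0 0 0.006 0 0 0 1;0 0 0.006 0 0 0 1'
```

```text
t: 31.45
ee_pos: [543.3, 264.0, 42.7]
orientation: [-0.161, -3.137, 0.0]
ft_force: [-0.1, -0.1, -0.8]
width: 61.4
grasp_force: 30.0
t: 31.85
ee_pos: [543.3, 264.0, 42.6]
orientation: [0.161, 3.137, 0.0]
ft_force: [-3.7, -0.8, 11.3]
width: 61.6
grasp_force: 30.0
```

```bash
python3 -m jog '0 0 0 0 0 0 -1;0 0 0 0 0 0 -1;0 0 0 0 0 0 -1;0 0 0 0 0 0 -1;0 0 0 0 0 0 -1' && python3 -m jog '0 0 -0.1 0 0 0 -1;0 0 -0.3 0 0 0 -1;0 0 -0.5 0 0 0 -1;0 0 -0.7 0 0 0 -1;0 0 -0.7 0 0 0 -1'
python3 - <<'E'
from h import *
seq((620,20,181,-59))
E
```

```text
t: 32.35
ee_pos: [543.3, 264.0, 41.3]
orientation: [-0.161, -3.137, 0.0]
ft_force: [-0.5, 0.2, 1.7]
width: 87.9
grasp_force: 0.0
t: 32.85
ee_pos: [546.4, 265.4, 187.2]
orientation: [0.161, 3.129, 0.007]
ft_force: [0.2, -0.4, 0.3]
width: 87.6
grasp_force: 0.0
t 32.9 [546.4 265.4 187.2] w 87.6 gf 0.0 q6 -1.04 tilt [0.0089 0.0041]
(620, 20, 181, -59) row: -0.246 -0.592 0.015 0.008 0.005 0.885 dist 128
(620, 20, 181, -59) row: -0.484 -0.419 0.015 0.008 0.005 0.885 dist 128
```

```bash
python3 -m jog '0.2 -0.57 0 0 0 0.885 -1;0.2 -0.57 0 0 0 0.885 -1;0.2 -0.57 0 0 0 0.885 -1;0.2 -0.57 0 0 0 0.885 -1;0.2 -0.57 0 0 0 0.885 -1' && python3 -m jog '-0.1 -0.57 0 0 0 0.885 -1;-0.1 -0.57 0 0 0 0.885 -1;-0.1 -0.57 0 0 0 0.885 -1;-0.1 -0.57 0 0 0 0.885 -1;-0.1 -0.57 0 0 0 0.885 -1'
python3 - <<'E'
from fit import *
it=get_image("top"); sc=get_image("scene")
for t,p in dict(spatula=(664,-112,1.42),plate_tray=(500.8,303.5,-.1)).items(): print(t,fit(t,p))
a=cv2.resize(it[150:280,70:180],None,fx=4,fy=4,interpolation=cv2.INTER_CUBIC); b=cv2.resize(it[120:160,265:355],None,fx=4,fy=4,interpolation=cv2.INTER_CUBIC)
im=np.zeros((520,800,3),np.uint8); im[:,:440]=a; im[:160,440:800]=b
c=cv2.resize(sc[160:250,360:430],None,fx=4,fy=4,interpolation=cv2.INTER_CUBIC); im[160:520,440:720]=c
cv2.imwrite("pics/m4.png",im[:,:,::-1])
# handle: dark pixels
g=cv2.GaussianBlur(it,(3,3),0).mean(2)
print(w2px("top",[[664.3,-112,4.5],[664.3+60*np.cos(1.42),-112+60*np.sin(1.42),4.5],[664.3-60*np.cos(1.42),-112-60*np.sin(1.42),4.5]]))
for n,i in(("top",it),("scene",sc)):
    g=i.mean(2); yy,xx=np.mgrid[:384,:512]
    P=px2plane(n,np.c_[xx.ravel(),yy.ravel()],4.5)
    m=(g.ravel()<60)&(np.abs(P[:,0]-664)<45)&(np.abs(P[:,1]+112)<90)
    q=P[m][:,:2]; wt=60-g.ravel()[m]; c0=np.average(q,axis=0,weights=wt); d=q-c0
    e,v=np.linalg.eigh((d*wt[:,None]).T@d); v=v[:,1]*np.sign(v[1,1]); s=d@v
    print(n,m.sum(),c0,np.arctan2(v[1],v[0]),s.min(),s.max(),c0+v*(s.min()+s.max())/2)
T=np.array([500.8,303.5,0]);a=-.1;Rz=R.from_euler("z",a).as_matrix()
for n,off,k in(("top",(70,150),(0,0)),("scene",(360,160),(440,160))):
    print(n,(w2px(n,(Rz@np.array([[-35,55,43],[35,55,43],[-35,55,30],[35,55,30]]).T).T+T)-off)*4+k)
seq((664,-112,200,-98.6))
E
```

```text
t: 33.35
ee_pos: [492.2, 154.8, 181.3]
orientation: [0.875, 3.017, 0.001]
ft_force: [0.4, 0.3, 0.3]
width: 87.8
grasp_force: 0.0
t: 33.85
ee_pos: [448.8, 48.6, 181.6]
orientation: [1.54, 2.737, 0.001]
ft_force: [-0.2, 0.8, -0.1]
width: 87.8
grasp_force: 0.0
spatula {'top': (array([ 664.995, -114.245,    1.428]), np.float64(0.152)), 'scene': (array([ 661.956, -111.964,    1.406]), np.float64(0.211)), 'top+scene': (array([ 664.118, -113.71 ,    1.423]), np.float64(0.476))}
plate_tray {'top': (array([ 5.01611e+02,  3.02642e+02, -9.80000e-02]), np.float64(0.23)), 'scene': (array([ 5.00746e+02,  3.04193e+02, -9.90000e-02]), np.float64(0.26)), 'top+scene': (array([ 5.01208e+02,  3.03303e+02, -9.50000e-02]), np.float64(0.494))}
[[316.11929578 140.93884136]
 [288.96038393 136.6375165 ]
 [343.32686815 145.26259022]]
top 91 [ 663.8318549  -115.18288248] 1.4221825595127164 -55.99827275504406 58.69283385579789 [ 664.03134312 -113.85045263]
scene 161 [ 662.21895405 -111.71706197] 1.4208733473731123 -60.61096191427551 59.098033763731976 [ 662.10596708 -112.46504048]
top [[ 79.84648279 304.46551547]
 [ 99.79596914 171.38582937]
 [ 88.3485726  305.58605809]
 [107.98780661 174.13223801]]
scene [[644.62170423 250.64272971]
 [629.07115646 334.7986483 ]
 [638.86430487 265.03443308]
 [623.16311866 349.02903024]]
t 34.1 [447.9  48.6 181.4] w 88.1 gf 0.0 q6 -0.46 tilt [0. 0.]
(664, -112, 200, -98.6) row: -0.623 0.255 -0.047 0.0 -0.0 0.663 dist 135
(664, -112, 200, -98.6) row: -0.499 0.451 -0.046 0.0 -0.0 0.663 dist 135
```

View pics/m4.png

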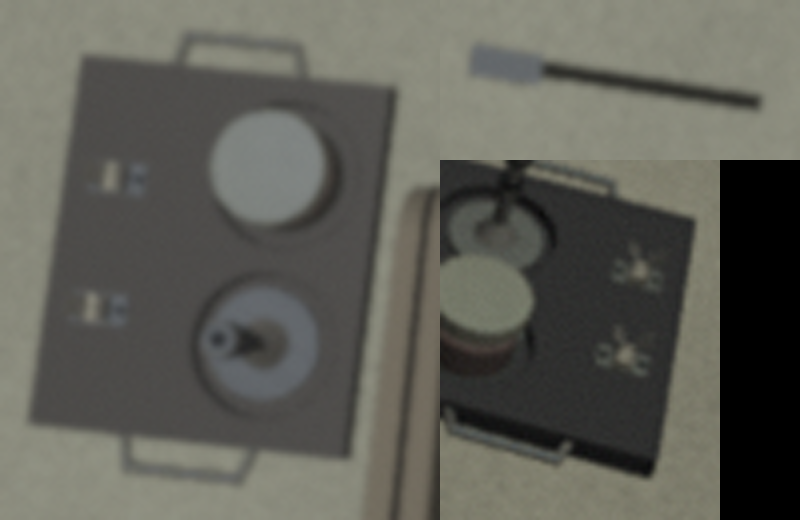

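Run:
```python
from h import *
T=np.array([501.0,303.4,0]);Rz=R.from_euler("z",-.1).as_matrix()
W=lambda P:(Rz@np.array(P,float).T).T+T
ims=[]
for n,(u,v) in(("top",(83,182)),("scene",(395,195))):
    i=np.mean([get_image(n).astype(np.float32) for _ in range(6)],0)
    S=12; c=i[v:v+46,u:u+32]; c=np.clip((c-c.min())*255/(c.max()-c.min()),0,255).astype(np.uint8)
    c=cv2.resize(c,None,fx=S,fy=S,interpolation=cv2.INTER_CUBIC)[:,:,::-1].copy()
    for z,col in((18,(0,0,255)),(30,(0,255,0)),(43,(255,255,0))):
        for x in(-35,35):
            l=((w2px(n,W([[x,48,z],[x,62,z],[x-6,55,z],[x+6,55,z]]))-[u,v]+.5)*S).astype(int)
            cv2.line(c,tuple(map(int,l[0])),tuple(map(int,l[1])),col,1); cv2.line(c,tuple(map(int,l[2])),tuple(map(int,l[3])),col,1)
    ims.append(c)
cv2.imwrite("pics/c5.png",np.hstack(ims))
```

```text
(no output)
```

View pics/c5.png

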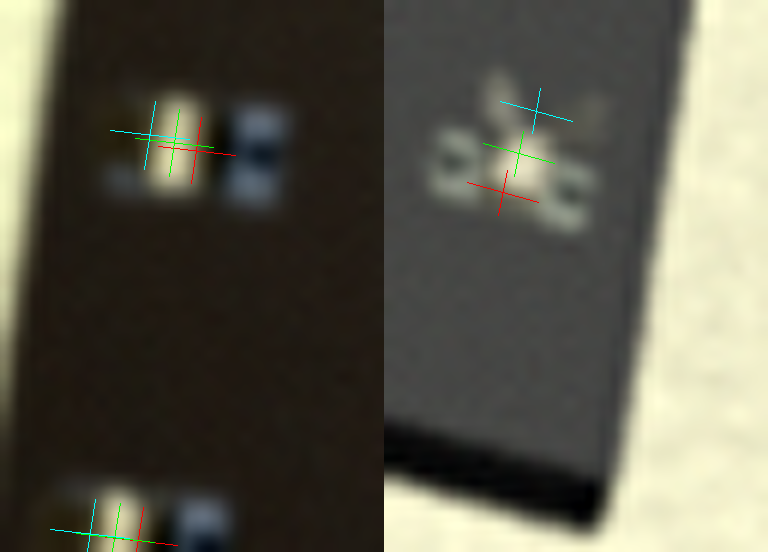

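```bash
python3 - <<'E'
from h import *
seq((663.2,-113,120,-98.6),(663.2,-113,19,-98.6))
E
python3 -m jog '-0.61 0.24 0 0 0 0.663 -1;-0.61 0.24 0 0 0 0.663 -1;-0.61 0.24 0 0 0 0.663 -1;-0.61 0.24 0 0 0 0.663 -1;-0.61 0.24 0 0 0 0.663 -1;-0.61 0.24 0 0 0 0.663 -1'
python3 - <<'E'
from h import *
seq((663.2,-113,120,-98.6),(663.2,-113,19,-98.6))
E
```

```text
t 34.8 [447.5  47.7 181.5] w 87.9 gf 0.0 q6 -0.46 tilt [ 0. -0.]
(663.2, -113, 120, -98.6) row: -0.622 0.255 0.154 0.0 0.0 0.66 dist 138
(663.2, -113, 120, -98.6) row: -0.499 0.451 0.154 0.0 0.0 0.66 dist 138
(663.2, -113, 19, -98.6) row: 0.0 0.0 0.505 0.0 -0.0 0.0 dist 101
t: 35.35
ee_pos: [550.2, -31.5, 181.1]
orientation: [-1.994, -2.426, 0.001]
ft_force: [0.2, -0.7, -0.1]
width: 87.8
grasp_force: 0.0
t 35.4 [550.2 -31.5 181.1] w 87.8 gf 0.0 q6 -0.27 tilt [-0.0017  0.0002]
(663.2, -113, 120, -98.6) row: -0.51 0.476 0.304 -0.003 -0.001 0.659 dist 152
(663.2, -113, 19, -98.6) row: 0.001 -0.0 0.505 -0.0 0.0 0.0 dist 101
```

```bash
python3 -m jog '-0.51 0.476 0.304 0 0 0.66 -1;-0.51 0.476 0.304 0 0 0.66 -1;-0.51 0.476 0.304 0 0 0.66 -1;-0.51 0.476 0.304 0 0 0.66 -1;-0.51 0.476 0.304 0 0 0.66 -1;-0.51 0.476 0.304 0 0 0.66 -1;-0.51 0.476 0.304 0 0 0.66 -1'
python3 - <<'E'
from h import *
seq((663.2,-113,45,-98.6),(663.2,-113,19,-98.6))
E
```

```text
t: 36.05
ee_pos: [663.8, -112.6, 121.8]
orientation: [2.381, 2.049, 0.001]
ft_force: [0.3, 0.5, 0.1]
width: 88.2
grasp_force: 0.0
t 36.0 [ 663.8 -112.6  121.8] w 88.2 gf 0.0 q6 -0.04 tilt [0.0005 0.    ]
(663.2, -113, 45, -98.6) row: -0.002 -0.003 0.384 0.001 -0.0 0.0 dist 77
(663.2, -113, 19, -98.6) row: -0.0 0.0 0.13 -0.0 -0.0 0.0 dist 26
```

```bash
python3 -m jog '0 0 0.15 0 0 0 -1;0 0 0.32 0 0 0 -1;0 0 0.43 0 0 0 -1;0 0 0.48 0 0 0 -1;0 0 0.5 0 0 0 -1;0 0 0.5 0 0 0 -1;0 0 0.5 0 0 0 -1'
```

```text
t: 36.75
ee_pos: [665.5, -113.8, 22.2]
orientation: [2.382, 2.046, 0.002]
ft_force: [-0.4, -0.8, -0.2]
width: 87.9
grasp_force: 0.0
```

```bash
python3 -m jog '0 0 0.008 0 0 0 -1;0 0 0.015 0 0 0 -1;0 0 0.015 0 0 0 -1;0 0 0.015 0 0 0 -1' && python3 -m jog '0 0 0 0 0 0 1;0 0 0 0 0 0 1;0 0 0 0 0 0 1;0 0 0 0 0 0 1;0 0 0 0 0 0 1;0 0 0 0 0 0 1;0 0 0 0 0 0 1;0 0 0 0 0 0 1' && python3 -m jog '0 0 0 0 0 0 1;0 0 0 0 0 0 1;0 0 0 0 0 0 1;0 0 0 0 0 0 1;0 0 0 0 0 0 1'
python3 - <<'E'
from h import *
seq((663.2,-113,119,-98.6))
E
```

```text
t: 37.15
ee_pos: [664.6, -113.8, 17.8]
orientation: [2.383, 2.047, 0.0]
ft_force: [-0.9, 0.0, -0.3]
width: 87.7
grasp_force: 0.0
t: 37.95
ee_pos: [664.6, -113.8, 17.7]
orientation: [2.383, 2.047, 0.0]
ft_force: [-0.1, 0.7, 0.7]
width: 27.3
grasp_force: 0.0
t: 38.45
ee_pos: [664.5, -113.8, 17.7]
orientation: [-2.383, -2.047, 0.0]
ft_force: [-0.1, -0.8, 0.8]
width: 8.4
grasp_force: 30.0
t 38.5 [ 664.5 -113.8   17.7] w 8.4 gf 30.0 q6 -0.04 tilt [-0.0001  0.    ]
(663.2, -113, 119, -98.6) row: 0.003 -0.007 -0.507 -0.0 0.0 -0.003 dist 101
```

```bash
python3 -m jog '0 0 -0.08 0 0 0 1;0 0 -0.22 0 0 0 1;0 0 -0.38 0 0 0 1;0 0 -0.55 0 0 0 1;0 0 -0.66 0 0 0 1;0 0 -0.71 0 0 0 1;0 0 -0.71 0 0 0 1;0 0 -0.71 0 0 0 1'
python3 - <<'E'
from h import *
seq((630,0,160,-69.5),(590,120,160,-41),(548,240,160,-13),(506.6,359.1,160,-5.6))
E
```

```text
t: 39.25
ee_pos: [664.0, -113.7, 159.0]
orientation: [-2.382, -2.047, 0.001]
ft_force: [-0.3, -0.1, -0.5]
width: 7.8
grasp_force: 30.0
t 39.2 [ 664.  -113.7  159. ] w 7.8 gf 30.0 q6 -0.04 tilt [-0.001   0.0002]
(630, 0, 160, -69.5) row: 0.536 -0.254 -0.005 -0.002 -0.001 -0.973 dist 119
(590, 120, 160, -41) row: 0.632 0.023 0.0 -0.0 0.0 -0.95 dist 126
(548, 240, 160, -13) row: 0.552 0.315 0.0 -0.0 0.0 -0.933 dist 127
(506.6, 359.1, 160, -5.6) row: 0.335 0.534 0.0 -0.0 0.0 -0.247 dist 126
```

```bash
python3 -m jog '0.1 -0.05 0 0 0 -0.15 1;0.22 -0.1 0 0 0 -0.4 1;0.35 -0.17 0 0 0 -0.65 1;0.45 -0.22 0 0 0 -0.85 1;0.536 -0.254 0 0 0 -0.973 1' >/dev/null && python3 -m jog '0.13 0.005 0 0 0 -0.2 1;0.26 0.01 0 0 0 -0.4 1;0.39 0.015 0 0 0 -0.6 1;0.52 0.02 0 0 0 -0.8 1;0.632 0.023 0 0 0 -0.95 1' >/dev/null && python3 -m jog '0.11 0.06 0 0 0 -0.2 1;0.22 0.12 0 0 0 -0.4 1;0.33 0.19 0 0 0 -0.6 1;0.44 0.25 0 0 0 -0.8 1;0.552 0.315 0 0 0 -0.933 1' && python3 -m jog '0.08 0.13 0 0 0 -0.1 1;0.17 0.27 0 0 0 -0.18 1;0.26 0.41 0 0 0 -0.23 1;0.31 0.49 0 0 0 -0.247 1;0.335 0.534 0 0 0 -0.247 1;0.335 0.534 0 0 0 -0.247 1;0.335 0.534 0 0 0 -0.247 1'
python3 - <<'E'
from h import *
seq((506.6,359.1,80,-5.6))
E
```

```text
t: 40.75
ee_pos: [547.1, 240.3, 157.8]
orientation: [-0.349, -3.119, 0.003]
ft_force: [0.2, 0.3, 0.3]
width: 8.4
grasp_force: 30.0
t: 41.45
ee_pos: [507.4, 358.1, 159.2]
orientation: [-0.154, -3.137, 0.001]
ft_force: [0.1, 0.8, -0.3]
width: 8.1
grasp_force: 30.0
t 41.5 [507.4 358.1 159.2] w 8.1 gf 30.0 q6 -0.88 tilt [-0.0006 -0.0008]
(506.6, 359.1, 80, -5.6) row: 0.004 0.005 0.396 -0.002 -0.001 -0.001 dist 79
```

Now down to hover just above the clips, then a picture with the expected handle and clips overlaid.

```bash
python3 -m jog '0.004 0.005 0.08 0 0 0 1;0.004 0.005 0.2 0 0 0 1;0.004 0.005 0.32 0 0 0 1;0.004 0.005 0.42 0 0 0 1;0.004 0.005 0.45 0 0 0 1;0.004 0.005 0.45 0 0 0 1;0.004 0.005 0.45 0 0 0 1'
cat > ov.py <<'E'
from h import *
import sys
o=get_obs(); p=np.array(o["ee_pos"]); Rm=R.from_rotvec(o["orientation"]).as_matrix(); print(p.round(1),np.degrees(np.arctan2(-Rm[0,1],Rm[1,1])).round(2))
T=np.array([501.0,303.4,0]);Rz=R.from_euler("z",-.098).as_matrix()
W=lambda P:(Rz@np.array(P,float).T).T+T
hx=np.array([p+Rm@np.array([s,0,13.2]) for s in(-60,60)])
ims=[]
for n,(u,v) in(("top",(75,170)),("scene",(375,175))):
    i=np.mean([get_image(n).astype(np.float32) for _ in range(6)],0)
    S=7; c=i[v:v+80,u:u+56]; c=np.clip((c/c.max())**.7*255,0,255).astype(np.uint8)
    c=cv2.resize(c,None,fx=S,fy=S,interpolation=cv2.INTER_CUBIC)[:,:,::-1].copy()
    l=((w2px(n,hx)-[u,v]+.5)*S).astype(int).tolist(); cv2.line(c,l[0],l[1],(0,255,0),1)
    l=((w2px(n,W([[-41,56,43],[41,56,43]]))-[u,v]+.5)*S).astype(int).tolist(); cv2.line(c,l[0],l[1],(0,255,255),1)
    ims.append(c)
cv2.imwrite(f"pics/{sys.argv[1]}.png",np.hstack(ims))
E
python3 ov.py o6
```

```text
t: 42.15
ee_pos: [507.1, 359.8, 70.1]
orientation: [0.154, 3.137, 0.001]
ft_force: [1.1, 0.2, -0.5]
width: 7.8
grasp_force: 30.0
[507.1 359.8  70.1] -5.63
```

View pics/o6.png

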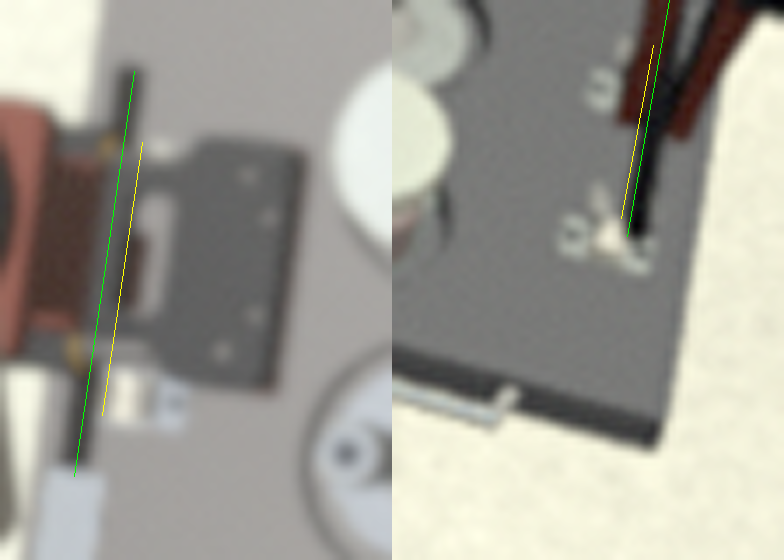

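```bash
cat > hm.py <<'E'
from h import *
o=get_obs(); p=np.array(o["ee_pos"]); Rm=R.from_rotvec(o["orientation"]).as_matrix()
print(p.round(1), "tool x",Rm[:,0].round(2))
for n,ss in(("top",(-56,-53,-50,46,49,52,55)),("scene",(-57,-54,-51,-48,-45))):
    g=np.mean([get_image(n).mean(2) for _ in range(8)],0).astype(np.float32)
    for s in ss:
        t=np.arange(-12,12.1,.5)
        P=np.array([p+Rm@np.array([s,k,13.2]) for k in t]); uv=w2px(n,P).astype(np.float32)
        v=cv2.remap(g,uv[:,:1],uv[:,1:],cv2.INTER_LINEAR).ravel()
        j=v.argmin(); h=(v.min()+np.median(v))/2
        sel=v<h; print(n,s,"min at",t[j],"band",t[sel].min(),t[sel].max(),"cent",round(np.average(t,weights=np.clip(h-v,0,None)),2), round(float(v.min())),round(float(np.median(v))))
E
python3 hm.py
```

```text
[506.6 360.1  69.8] tool x [-1.   0.1 -0. ]
top -56 min at 0.5 band -3.5 3.5 cent 0.15 25 59
top -53 min at 0.0 band -3.0 4.0 cent 0.23 24 59
top -50 min at 0.0 band -3.5 3.5 cent 0.11 24 59
top 46 min at 0.0 band -3.5 3.5 cent -0.09 20 60
top 49 min at -0.5 band -4.0 3.5 cent -0.31 21 58
top 52 min at -0.5 band -4.0 3.5 cent -0.28 21 57
top 55 min at -1.0 band -4.0 3.5 cent -0.33 27 57
scene -57 min at 1.5 band -0.5 5.0 cent 2.09 3 48
scene -54 min at 1.0 band -1.0 5.0 cent 1.97 3 46
scene -51 min at 0.5 band -2.0 5.0 cent 1.41 4 44
scene -48 min at 2.0 band -2.0 5.0 cent 1.38 4 44
scene -45 min at 2.0 band -2.0 4.5 cent 1.26 4 44
```

```bash
python3 -m jog '0 -0.01 0.01 0 0 0 1;0 -0.01 0.03 0 0 0 1;0 -0.01 0.03 0 0 0 1;0 -0.01 0.03 0 0 0 1'
python3 ov.py o7
```

```text
t: 43.95
ee_pos: [506.3, 357.9, 63.4]
orientation: [-0.153, -3.138, 0.0]
ft_force: [0.3, 0.2, -0.3]
width: 7.9
grasp_force: 30.0
[506.3 357.9  63.4] -5.59
```

View pics/o7.png

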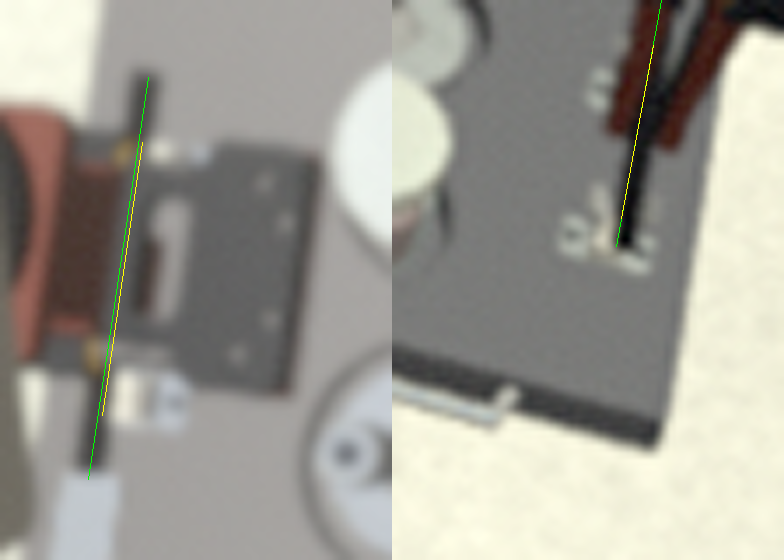

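```bash
python3 hm.py
python3 - <<'E'
import cv2
i=cv2.imread("pics/o7.png"); g=i.mean(2)
for r in (430,445): print(r,[(x,int(g[r,x])) for x in range(70,130,4)])
for r in (385,400): print(r,[(x,int(g[r,x])) for x in range(80,200,5)])
for r in (195,210,225): print(r,[(x,int(g[r,x])) for x in range(590,670,4)])
E
```

```text
[506.4 358.   63.7] tool x [-1.   0.1 -0. ]
top -56 min at 0.5 band -3.5 3.5 cent 0.19 25 59
top -53 min at 0.0 band -3.0 4.0 cent 0.25 25 60
top -50 min at 0.0 band -3.5 4.0 cent 0.17 24 59
top 46 min at 0.0 band -3.5 4.0 cent 0.1 22 59
top 49 min at -0.5 band -4.0 3.5 cent -0.14 21 57
top 52 min at -0.5 band -3.5 3.5 cent -0.09 22 56
top 55 min at 0.0 band -3.5 3.5 cent -0.05 28 58
scene -57 min at 2.5 band -0.5 5.0 cent 2.21 2 59
scene -54 min at 2.5 band -1.0 5.5 cent 2.21 3 58
scene -51 min at 2.0 band -1.0 5.5 cent 2.11 3 50
scene -48 min at 1.5 band -1.0 5.5 cent 1.9 2 47
scene -45 min at 1.0 band -1.5 5.5 cent 1.72 4 49
430 [(70, 152), (74, 140), (78, 127), (82, 106), (86, 90), (90, 74), (94, 70), (98, 70), (102, 84), (106, 105), (110, 132), (114, 151), (118, 166), (122, 172), (126, 176)]
445 [(70, 149), (74, 135), (78, 118), (82, 97), (86, 84), (90, 71), (94, 68), (98, 72), (102, 88), (106, 106), (110, 129), (114, 143), (118, 155), (122, 159), (126, 160)]
385 [(80, 140), (85, 120), (90, 94), (95, 76), (100, 70), (105, 88), (110, 131), (115, 175), (120, 210), (125, 228), (130
[... 464 characters left out ...]
), (594, 154), (598, 163), (602, 164), (606, 151), (610, 132), (614, 104), (618, 81), (622, 51), (626, 28), (630, 12), (634, 17), (638, 38), (642, 72), (646, 98), (650, 121), (654, 129), (658, 129), (662, 126), (666, 124)]
210 [(590, 130), (594, 142), (598, 154), (602, 163), (606, 159), (610, 146), (614, 110), (618, 73), (622, 170), (626, 11), (630, 16), (634, 41), (638, 63), (642, 93), (646, 113), (650, 129), (654, 134), (658, 134), (662, 129), (666, 125)]
225 [(590, 142), (594, 139), (598, 148), (602, 163), (606, 167), (610, 156), (614, 120), (618, 80), (622, 35), (626, 14), (630, 19), (634, 47), (638, 75), (642, 102), (646, 113), (650, 123), (654, 124), (658, 124), (662, 123), (666, 122)]
```

```bash
python3 -m jog '0 -0.003 0.01 0 0 0 1;0 -0.003 0.02 0 0 0 1;0 -0.003 0.03 0 0 0 1;0 -0.003 0.04 0 0 0 1;0 -0.003 0.045 0 0 0 1;0 -0.003 0.045 0 0 0 1' && python3 -m jog '0 0 0.005 0 0 0 1;0 0 0.01 0 0 0 1;0 0 0.015 0 0 0 1;0 0 0.015 0 0 0 1'
```

```text
t: 45.95
ee_pos: [506.2, 357.4, 54.4]
orientation: [-0.153, -3.138, 0.0]
ft_force: [-1.1, 1.3, 0.3]
width: 8.5
grasp_force: 30.0
t: 46.35
ee_pos: [506.3, 357.4, 51.5]
orientation: [-0.153, -3.138, 0.0]
ft_force: [-0.5, -0.1, -0.5]
width: 7.8
grasp_force: 30.0
```

```bash
python3 -m jog '0 0 0.005 0 0 0 1;0 0 0.01 0 0 0 1;0 0 0.015 0 0 0 1;0 0 0.015 0 0 0 1' && python3 -m jog '0 0 0.005 0 0 0 1;0 0 0.01 0 0 0 1;0 0 0.015 0 0 0 1;0 0 0.015 0 0 0 1'
```

```text
t: 46.75
ee_pos: [506.8, 357.6, 49.6]
orientation: [0.153, 3.137, 0.001]
ft_force: [0.5, -2.2, 6.7]
width: 8.1
grasp_force: 30.0
t: 47.15
ee_pos: [506.8, 357.4, 45.9]
orientation: [0.153, 3.137, 0.001]
ft_force: [1.1, -1.0, 0.6]
width: 8.3
grasp_force: 30.0
```

```bash
python3 -m jog '0 0 0.005 0 0 0 1;0 0 0.01 0 0 0 1;0 0 0.013 0 0 0 1;0 0 0.013 0 0 0 1' && python3 -m jog '0 0 0.003 0 0 0 1;0 0 0.006 0 0 0 1;0 0 0.006 0 0 0 1'
```

```text
t: 47.55
ee_pos: [506.0, 357.4, 43.1]
orientation: [-0.153, -3.137, 0.001]
ft_force: [-0.9, -1.3, 2.7]
width: 8.0
grasp_force: 30.0
t: 47.85
ee_pos: [506.1, 357.4, 42.9]
orientation: [-0.153, -3.137, 0.0]
ft_force: [-3.6, -3.2, 13.2]
width: 8.0
grasp_force: 30.0
```

```bash
python3 -m jog '0 0 0 0 0 0 -1;0 0 0 0 0 0 -1;0 0 0 0 0 0 -1;0 0 0 0 0 0 -1;0 0 0 0 0 0 -1;0 0 0 0 0 0 -1;0 0 0 0 0 0 -1;0 0 0 0 0 0 -1' && python3 -m jog '0 0 -0.05 0 0 0 -1;0 0 -0.15 0 0 0 -1;0 0 -0.35 0 0 0 -1;0 0 -0.55 0 0 0 -1;0 0 -0.75 0 0 0 -1;0 0 -0.75 0 0 0 -1' && python3 -m jog '0.9 -0.9 0 0 0 0 -1;0.9 -0.9 0 0 0 0 -1;0.9 -0.9 0 0 0 0 -1;0.9 -0.9 0 0 0 0 -1;0.9 -0.9 0 0 0 0 -1;0.9 -0.9 0 0 0 0 -1;0.9 -0.9 0 0 0 0 -1;0.9 -0.9 0 0 0 0 -1'
python3 - <<'E'
from fit import *
M["spatula"]=[box(120,9,-4.5,4.5),box(40,18,-1,1,80,0)]
it=get_image("top"); sc=get_image("scene")
a=cv2.resize(it[140:290,60:200],None,fx=2.8,fy=2.8,interpolation=cv2.INTER_CUBIC); b=cv2.resize(sc[100:250,320:460],None,fx=2.8,fy=2.8,interpolation=cv2.INTER_CUBIC)
cv2.imwrite("pics/f8.png",np.hstack([a,b])[:,:,::-1])
cv2.imwrite("pics/f9.png",cv2.resize(sc,None,fx=1.5,fy=1.5)[:,:,::-1])
a=-.098+np.pi
for n,i in(("top",it),("scene",sc)):
    g=i.mean(2).astype(np.float32)
    for s in(-55,-50,50,55):
        t=np.arange(-12,12.1,.5); P=np.array([[506.4+s*np.cos(a)-k*np.sin(a),357.8+s*np.sin(a)+k*np.cos(a),30] for k in t]); uv=w2px(n,P).astype(np.float32)
        v=cv2.remap(g,uv[:,:1],uv[:,1:],cv2.INTER_LINEAR).ravel(); h=(v.min()+np.median(v))/2
        print(n,s,round(np.average(t,weights=np.clip(h-v,0,None)),2),round(float(v.min())),round(float(np.median(v))))
E
```

```text
t: 48.65
ee_pos: [506.3, 357.4, 41.8]
orientation: [-0.153, -3.138, 0.0]
ft_force: [-0.6, -0.0, 0.9]
width: 69.0
grasp_force: 0.0
t: 49.25
ee_pos: [509.2, 359.4, 198.7]
orientation: [0.153, 3.129, 0.01]
ft_force: [0.2, 1.0, -0.4]
width: 87.8
grasp_force: 0.0
t: 50.05
ee_pos: [311.3, 196.8, 192.5]
orientation: [0.153, 3.136, 0.002]
ft_force: [-0.3, -0.5, 1.4]
width: 87.9
grasp_force: 0.0
top -55 -0.01 29 62
top -50 0.22 29 61
top 50 0.58 28 61
top 55 0.25 32 61
scene -55 -1.28 6 41
scene -50 -0.65 4 50
scene 50 -1.69 9 46
scene 55 -1.29 1 45
```

View pics/f8.png

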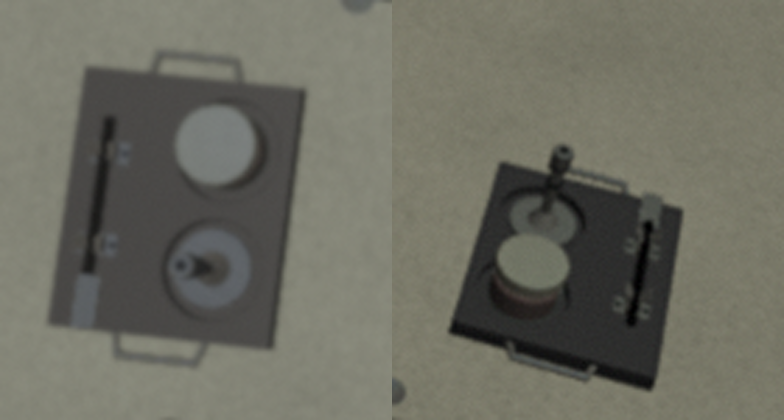

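View pics/f9.png

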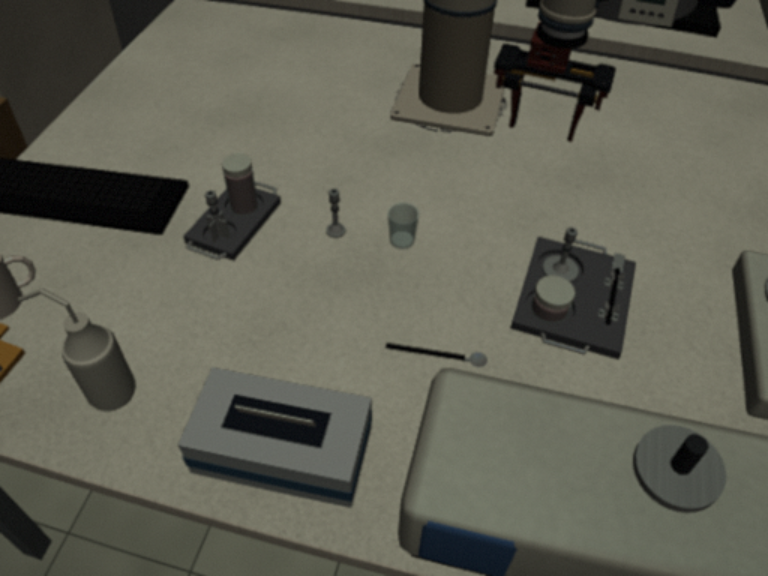

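The spatula lies in both clips (left half of the first picture, about (105,200)). Both jars and both rotors stand in their pockets. The small rotor, beaker and spoon have not moved, and the robot is clear.

```bash
python3 -c "
from workcell import *
print(close_job())"
```

```text
the job is handed in; nothing more can be done
None
```

I made up both kits in the order asked and handed the job in at about 50 s on the robot's clock; the last pictures show every jar and rotor in its pocket, the spatula down in both clips, and the small rotor, beaker and spoon still in place.

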